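Loosen the flask clamp of unknown thread

ROBOT

A 6-joint arm with a two-finger parallel gripper is mounted at the origin on the work surface. World frame = base frame: x ahead of the robot, y to its left, z up, the work surface at z = 0. Lengths are in m, angles in rad, forces in N, time in s.
With the tool pointing down it reaches from about 0.35 to 0.975 m from the base axis. Payload 4.9 kg.
Tool frame: the origin (TCP) lies midway between the tips of the shut fingers; the grasp point (between the pads) lies 19 mm behind it (manip.grip_point_offset is the distance from the TCP to the grasp point, in m); z points along the fingers, y is the direction in which the jaws open and shut (so a half turn about z gives the same grasp; the last joint's range is limited). The gripper opens to 85 mm and grips with 20 to 120 N. Pads are 22 mm wide; open, the fingers measure 114 mm over their backs; the gripper's body (76 mm by 85 mm) begins 54 mm behind the grasp point. The pads swing forward as they close: fully open they stand 13 mm farther back than shut.
Start: joints at [-1.271, 0.053, 1.613, -0, 1.476, -0.119], TCP at [0.254, -0.571, 0.231] pointing down, gripper open.
Joint ranges: [-3.01, 3.01], [-1.01, 2.22], [0.06, 2.58], [-1.02, 4.17], [0.09, 2.62], [-3.14, 3.14]. Speed limits (rad/s): [2.57, 2.57, 3.14, 3.14, 3.14, 3.14].

INTERFACE

Orientations are given as a unit quaternion [w, x, y, z].
In Python, from plant import manip gives the robot as it stands. The module is installed in compiled form; this text tells all that it offers.
- The arm moves only by the tool send_rows, never from a script. Its argument "steps" is a list of rows, each a list of 6 numbers: the shift along the tool's x, y, z in m, then the turn, a rotation vector about the tool's x, y, z in degrees. In form: [[dx, dy, dz, wx, wy, wz], ...]. A call has 1 to 8 rows; each row shifts and turns the commanded pose from where the row before left it, along the tool's axes as they then stand; what a row does not reach is not made up. A row lasts 1/8 s, in which the tool goes at most 62.5 mm and 10.7 degrees, less where a joint would pass 70% of its speed; a pose out of reach is approached as far as the arm can. A call is refused whole if a number of a shift passes 0.0625 or a number of a turn 10.7, either way. A call with a gripper value outside its range is refused whole. "grip" is the opening, from 0 (shut) to 1 (fully open), set as the call begins (left out, the last holds). The fingers move at their own pace and stop on an object; the grip force is fixed at half the most. Time passes only in rows, so rows that do not move let the fingers close. It gives the time, the measured TCP pose, the force and the opening at its end, in the units of the state.
- manip.state(): the state, without advancing time (a new reading comes with each control period).
- manip.grab_frame(name): name is "scene" or "top"; returns the picture (400x640x3 uint8, blue, green, red); there is no depth.
- manip.get_calibration(name): a dict with "K" (3x3 intrinsics, pixels), "R" (3x3) and "t" (3): a world point X has camera coordinates R X + t. Camera axes: x right, y down, z forward; pixel columns grow to the right and rows downward; lengths in m; the calibration is good to about 2 mm. A picture is of the moment at which its call begins. get_calibration takes no time and is no camera call.
- manip.job_done(): hands the job in, once; it reports no verdict.
The state is a dict: "time": time; "joint_pos": joint angles; "joint_vel": joint speeds; "joint_efforts": joint torques, N m; "tool_pos": TCP position; "tool_rot": TCP orientation; "contact_force": force on the tool from outside, world axes, zero at the start; "ft_torque": the same for the moment, N m; "gripper_width": opening from 0.0 (shut) to 1.0 (fully open).
Only numpy, scipy, OpenCV 4.12 (cv2) and the standard library are available. Lean on these libraries where they do the work, as an engineer would, in place of code of your own. Each camera call takes 0.05 s, during which the arm holds its last target.

TASK

Loosen the clamp that holds the round glass flask: turn its T-shaped knob by about 60 degrees in whichever direction it gives, then let go. Nobody knows whether its thread is ordinary or reversed, and it is done up tight, so try one way and, if it will not budge, turn the other way. Leave the identical knob of the white bottle's clamp as it is.

Things in the scene. Friction and masses are not known exactly. Their poses are not given: they have to be found in the camera images.
- flask_knob_grip (a point): Knob to loosen: upright black bar 52 mm long, 14 wide, 42 tall (top 118 mm above bench) on a round metal skirt 54 across; vertical axis. Point: on that axis, 18 mm below the bar's top; x along the bar, z up. Pinch the bar across its width. On a fixed stand: post 66 mm across, 62 high under the knob; round glass flask 84 wide, top 142 above bench, centred 115 mm from the axis along +x as at the start.
- flask_knob (a joint): Knob angle, rad, positive anticlockwise from above, about 0 (tight) at the start. One direction, varying from case to case and not visible, tightens: it stops dead after 1 to 5 degrees. The other turns against a friction of about 0.12 N m up to a stop at 1.4 rad (80 degrees) and stays where left.
- bottle_knob_grip (a point): Same knob, on the same kind of fixed stand (dark grey plate 210 x 110 mm), but this stand holds a straight-sided white plastic bottle, 82 mm wide, top 140 mm above the bench, in place of the flask. Point and axes as for the flask's knob. To be left alone.
- bottle_knob (a joint): Angle of the bottle clamp's knob, rad, positive anticlockwise from above; about 0 at the start. To be left alone.
Not all that is in view belongs to the job. What is shaped like the part that bears bottle_knob_grip but green or red is not meant. Leave any orange or yellow look-alike of the part that bears flask_knob_grip alone.

How it is judged:
At the end, for the whole second after the job is handed in: The flask clamp's knob stands at least 0.8 rad (46 degrees) from zero in the direction that gives, at rest and released; the bottle clamp's knob is within 0.15 rad (8.6 degrees) of zero ((value of joint flask_knob above 0.8 rad or value of joint flask_knob below -0.8 rad) and velocity of joint flask_knob between -0.05 and 0.05 rad/s and value of joint bottle_knob between -0.15 and 0.15 rad); the robot touches nothing.
It fails at once if the bottle clamp's knob is turned by more than 0.2 rad (11 degrees) (value of joint bottle_knob above 0.2 rad or value of joint bottle_knob below -0.2 rad).
It also fails if it takes over 40 s, if anything falls off the work surface, if the arm or the gripper's body presses on something with over 40 N, if the wrist force passes 120 N, or if a joint passes its speed limit or range.

## Working session

There is one attempt and no reset: what is moved stays moved. The work goes in short steps, Python scripts to look and compute and a tool call to move; the robot and the scene stay as the last step left them, time stands still between calls to the robot, and variables do not carry over. Pictures are saved under pics/ and viewed, and the job is handed in when it is done.

Besides the shell and the picture viewer there is one more tool, called after "Emit:" as name(argument=value, ...), one argument or row to a line, values as JSON. send_rows: Moves the arm, as the interface text tells. Its arguments: {"type":"object","properties":{"steps":{"type":"array"},"grip":{"type":"number"}},"required":["steps"]}

```bash
mkdir -p pics; python3 - <<'E'
from plant import manip
import cv2
for n in("scene","top"):
    cv2.imwrite(f"pics/{n}0.png",manip.grab_frame(n)); c=manip.get_calibration(n); print(n,c)
print(manip.state(), manip.grip_point_offset)
E
```

```text
scene {'K': array([[454.99022194,   0.        , 324.3905385 ],
       [  0.        , 454.99022194, 200.33893656],
       [  0.        ,   0.        ,   1.        ]]), 'R': array([[-0.2706746 ,  0.96265252,  0.00594917],
       [ 0.72888391,  0.20897365, -0.65196492],
       [-0.62885889, -0.17213409, -0.75822579]]), 't': array([ 0.12168307, -0.25273793,  2.01688115])}
top {'K': array([[413.62283638,   0.        , 319.77911739],
       [  0.        , 413.62283638, 200.40580116],
       [  0.        ,   0.        ,   1.        ]]), 'R': array([[ 0.03318233, -0.99944759, -0.00185945],
       [-0.97673219, -0.03203364, -0.21205679],
       [ 0.21188008,  0.00885272, -0.97725558]]), 't': array([-0.01645765,  0.45624175,  1.46809321])}
{'time': 0.1, 'joint_pos': array([-1.27101299e+00,  5.33271833e-02,  1.61416121e+00, -1.94577926e-05,
        1.47597855e+00, -1.18986854e-01]), 'joint_vel': array([ 0.00048801, -0.00172132, -0.00381943, -0.00153446,  0.00151505,
       -0.00037249]), 'joint_efforts': array([ 3.64794369e-04, -3.94906175e+01, -3.71362388e+01, -7.60941748e-05,
        3.94882460e-03, -1.29594920e-05]), 'tool_pos': array([ 0.25398452, -0.57045313,  0.23016072]), 'tool_rot': array([-9.32444257e-04,  9.78158290e-01,  2.07859282e-01, -9.42457106e-05]), 'contact_force': array([1.45306932, 0.01955602, 0.38223684]), 'ft_torque': array([ 0.01485961, -0.01129545,  0.00121539]), 'gripper_width': 0.9969635535888458} 0.0187
```

View pics/scene0.png

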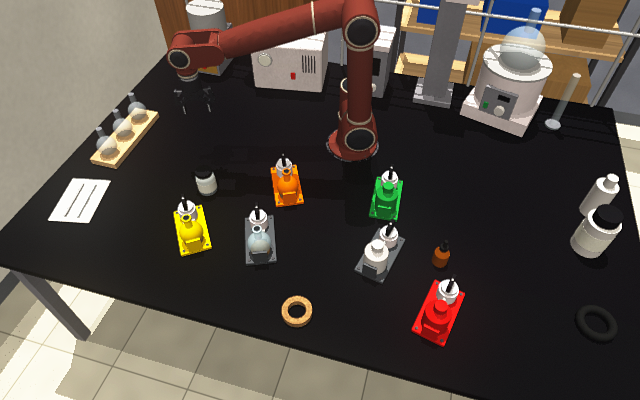

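View pics/top0.png

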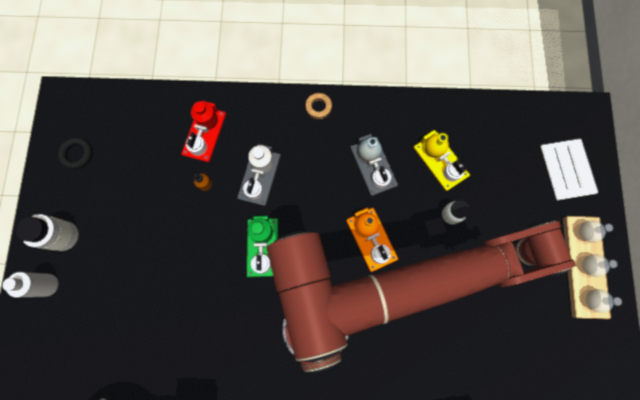

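Scene view: the flask's grey stand is near (259,238), with its knob near (258,218). The white bottle's stand is near (380,250). In the top view the flask stand is near (373,163) and its knob near (380,181). I'll enlarge both.

```bash
python3 - <<'E'
import cv2
a=cv2.imread("pics/scene0.png")[190:280,215:305]; b=cv2.imread("pics/top0.png")[125:205,340:420]
cv2.imwrite("pics/z0.png",cv2.resize(a,(540,540),interpolation=2)); cv2.imwrite("pics/z1.png",cv2.resize(b,(560,560),interpolation=2))
E
```

```text
(no output)
```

View pics/z0.png

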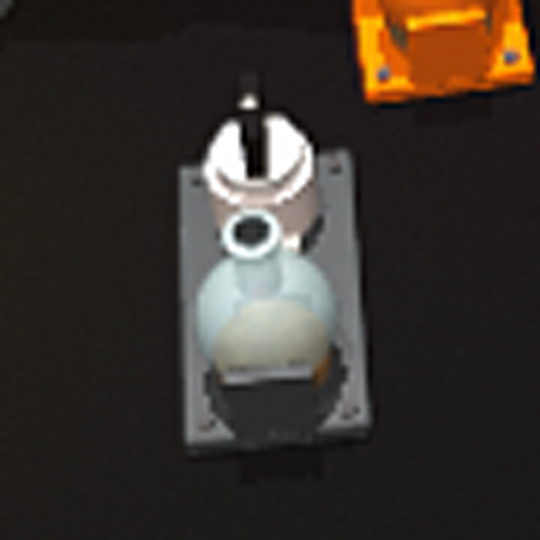

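View pics/z1.png

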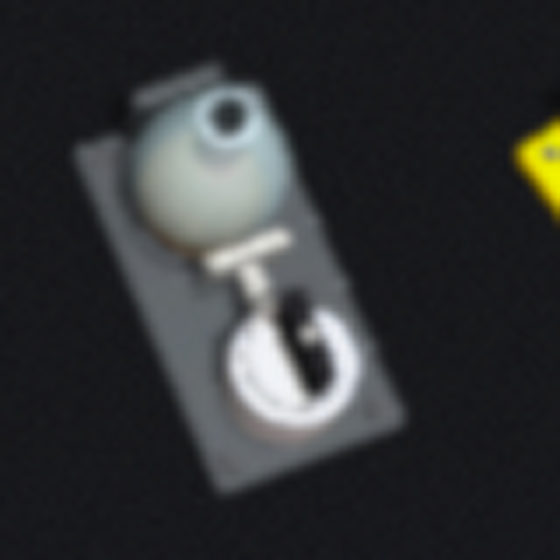

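```bash
cat > h.py <<'E'
import numpy as np
from plant import manip
def bp(n,uv,z):
    c=manip.get_calibration(n);R=c["R"];t=c["t"]
    d=R.T@np.linalg.inv(c["K"])@np.array([*uv,1.]);o=-R.T@t
    return o+d*(z-o[2])/d[2]
def pr(n,X):
    c=manip.get_calibration(n);p=c["K"]@(c["R"]@np.array(X)+c["t"]);return p[:2]/p[2]
T=lambda u,v:(u/7+340-.43,v/7+125-.43)
S=lambda u,v:(u/6+215-.42,v/6+190-.42)
E
python3 - <<'E'
from h import *
print("skirt",bp("top",T(295,363),.076),bp("scene",S(260,155),.076))
for z in (0,.01):
    P=[bp("top",T(*p),z) for p in((78,150),(220,492),(405,415))]
    print([p[:2] for p in P],np.linalg.norm(P[0]-P[1]),np.linalg.norm(P[2]-P[1]),np.degrees(np.arctan2(*(P[0]-P[1])[1::-1])))
for p in((78,150),(220,492),(405,415)):pass
Q=[bp("scene",S(*p),.01) for p in((180,167),(185,440),(372,432),(350,152))]
print([q[:2] for q in Q],np.degrees(np.arctan2(*(Q[1]-Q[0])[1::-1])),np.degrees(np.arctan2(*(Q[2]-Q[3])[1::-1])))
print("flask neck rim", bp("top",T(228,117),.142),bp("scene",S(251,232),.142))
print("bar top highlight",bp("top",T(312,335),.118))
E
```

```text
skirt [ 0.54746232 -0.2243318   0.076     ] [ 0.55325534 -0.22166381  0.076     ]
[array([ 0.68806737, -0.11431126]), array([ 0.49508211, -0.19470934]), array([ 0.54153003, -0.29530065])] 0.2090625796375018 0.11079720449224374 22.616716644115733
[array([ 0.68445664, -0.11366166]), array([ 0.49273155, -0.19353475]), array([ 0.53887617, -0.29346921])] 0.2076974252955742 0.11007371162686207 22.616716644115744
[array([ 0.52851327, -0.29260489]), array([ 0.71744212, -0.2122801 ]), array([ 0.68227575, -0.10917245]), array([ 0.4874472 , -0.19344418])] 23.03320735316159 23.390559031908108
flask neck rim [ 0.65687589 -0.18072634  0.142     ] [ 0.65420565 -0.1806201   0.142     ]
bar top highlight [ 0.55055754 -0.2268735   0.118     ]
```

```bash
python3 - <<'E'
from h import *
import cv2
c=np.array([.550,-.225]);a=np.radians(23);X=np.array([np.cos(a),np.sin(a)]);Y=np.array([-X[1],X[0]])
out=[]
for n,(x0,y0) in(("scene",(230,185)),("top",(355,150))):
    im=cv2.resize(cv2.imread(f"pics/{n}0.png")[y0:y0+50,x0:x0+50],(400,400),interpolation=2)
    f=lambda P:tuple(np.int32(np.round((pr(n,P)+.5-[x0,y0])*8)))
    for z,col in((.118,(0,255,0)),(.078,(0,0,255))):
        q=np.array([f([*(c+s*X*.026+t*Y*.007),z]) for s,t in((1,1),(1,-1),(-1,-1),(-1,1))])
        cv2.polylines(im,[q],True,col,1)
    q=np.array([f([*(c+.027*np.array([np.cos(k),np.sin(k)])),.076]) for k in np.linspace(0,6.28,40)])
    cv2.polylines(im,[q],True,(255,0,255),1)
    out.append(im)
cv2.imwrite("pics/ov.png",np.hstack(out))
E
```

```text
(no output)
```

View pics/ov.png

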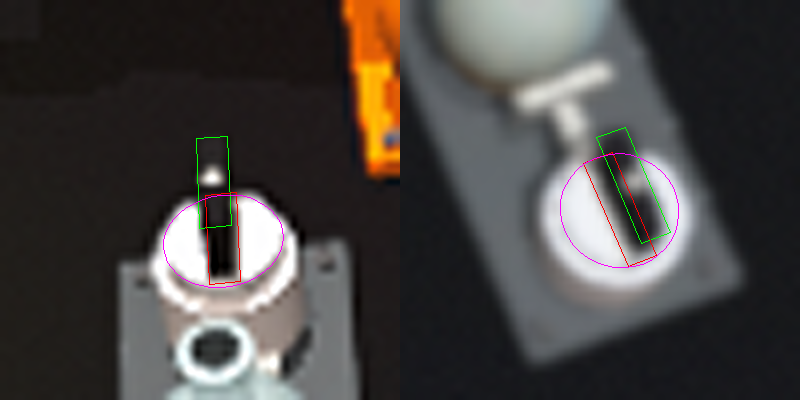

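The two views agree. The bar is at yaw about 23° with its axis near (0.551, -0.225), and the axis inferred from the flask matches within about 1.5 mm. The tool's yaw is already 24°, so I'll move over at height.

Emit:
send_rows(
  steps=[
    [0.0257,-0.0121,0,0,0,0],
    [0.0257,-0.0121,0,0,0,0],
    [0.0257,-0.0121,0,0,0,0],
    [0.0257,-0.0121,0,0,0,0],
    [0.0257,-0.0121,0,0,0,0],
    [0.0257,-0.0121,0,0,0,0],
    [0.0257,-0.0121,0,0,0,0],
    [0.0257,-0.0121,0,0,0,1],
  ],
  grip=0.6,
)

```text
time: 1.1
tool_pos: [0.403, -0.3979, 0.2307]
tool_rot: [-0.0, 0.98, 0.199, -0.0]
contact_force: [-0.1, 0.7, 0.7]
gripper_width: 0.6
```

Emit:
send_rows(
  steps=[
    [0.0257,-0.0121,0,0,0,0],
    [0.0257,-0.0121,0,0,0,0],
    [0.0257,-0.0121,0,0,0,0],
    [0.0257,-0.0121,0,0,0,0],
    [0.0257,-0.0121,0,0,0,0],
    [0.0257,-0.0121,0,0,0,0],
    [0.0257,-0.0121,0,0,0,0],
    [0.0257,-0.0121,0,0,0,0],
  ],
)

```text
time: 2.1
tool_pos: [0.5543, -0.2286, 0.2306]
tool_rot: [-0.0, 0.98, 0.199, -0.0]
contact_force: [0.5, -0.1, 0.3]
gripper_width: 0.601
```

```bash
cat >>h.py <<'E'
from scipy.spatial.transform import Rotation as Ro
def st():
    s=manip.state();q=s["tool_rot"];R=Ro.from_quat([*q[1:],q[0]]).as_matrix()
    print("t",s["time"],"pos",s["tool_pos"].round(4),"yaw",np.degrees(np.arctan2(R[1,0],R[0,0])).round(2),"z",R[:,2].round(3),"q",s["joint_pos"].round(3),"F",s["contact_force"].round(2),"M",s["ft_torque"].round(3),"g",round(s["gripper_width"],3))
    return s,R
E
python3 - <<'E'
from h import *
import cv2
s,R=st(); print("tool-frame to target",R.T@(np.array([.551,-.225,.083])-s["tool_pos"]))
x=[cv2.resize(manip.grab_frame(n)[b:b+100,a:a+100],(400,400),interpolation=2) for n,a,b in(("scene",210,160),("top",330,130))]
cv2.imwrite("pics/m1.png",np.hstack(x))
E
```

```text
t 2.1 pos [ 0.5543 -0.2286  0.2306] yaw 23.0 z [-0.001  0.    -1.   ] q [-0.515 -0.006  1.674 -0.     1.475  0.654] F [ 0.54 -0.07  0.31] M [0.002 0.03  0.008] g 0.601
tool-frame to target [-0.00157697 -0.00447598  0.14762031]
```

View pics/m1.png

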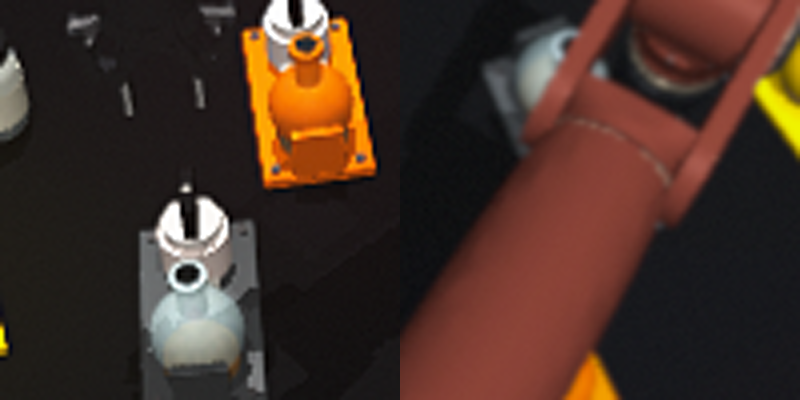

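In the scene picture the pads, at crop (127,98) and (198,92), stand above the knob and either side of it. I'll come down partway and check against the picture.

Emit:
send_rows(
  steps=[
    [-0.0016,-0.0045,0.02,0,0,0],
    [0,0,0.03,0,0,0],
    [0,0,0.03,0,0,0],
    [0,0,0.015,0,0,0],
    [0,0,0,0,0,0],
  ],
)

```text
time: 2.82
tool_pos: [0.5493, -0.2258, 0.1342]
tool_rot: [-0.001, 0.98, 0.199, -0.001]
contact_force: [-0.7, -1.0, -0.9]
gripper_width: 0.599
```

```bash
python3 - <<'E'
from h import *
import cv2
s,R=st(); print("tool-frame to target",R.T@(np.array([.551,-.225,.083])-s["tool_pos"]))
print(pr("scene",s["tool_pos"]),pr("scene",[.551,-.225,.118]))
cv2.imwrite("pics/m2.png",cv2.resize(manip.grab_frame("scene")[175:255,210:310],(800,600)[0:1]+(640,) if 0 else (700,560),interpolation=2))
E
```

```text
t 2.825 pos [ 0.5493 -0.2258  0.1342] yaw 22.95 z [-0.003  0.002 -1.   ] q [-0.515  0.061  1.771 -0.     1.313  0.655] F [-0.72 -1.01 -0.89] M [ 0.013 -0.057 -0.024] g 0.599
tool-frame to target [1.99340592e-03 7.29324634e-05 5.11736527e-02]
[255.496342   204.00936644] [256.02751881 207.34121338]
```

View pics/m2.png

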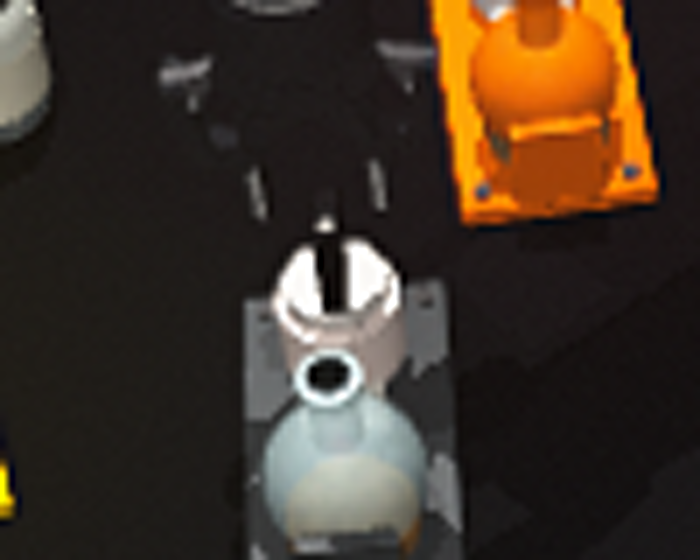

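The pads, at (258,193) and (378,185), straddle the bar top at (325,215). I'll lower the rest of the way and close.

Emit:
send_rows(
  steps=[
    [0.001,0,0.02,0,0,0],
    [0.001,0,0.02,0,0,0],
    [0,0,0.01,0,0,0],
    [0,0,0,0,0,0],
  ],
)

```text
time: 3.38
tool_pos: [0.5518, -0.2246, 0.0846]
tool_rot: [-0.001, 0.98, 0.199, -0.001]
contact_force: [0.5, -0.0, 1.1]
gripper_width: 0.6
```

Emit:
send_rows(
  steps=[
    [0,0,0,0,0,0],
    [0,0,0,0,0,0],
    [0,0,0,0,0,0],
    [0,0,0,0,0,0],
    [0,0,0,0,0,0],
    [0,0,0,0,0,0],
  ],
  grip=0,
)

```text
time: 4.12
tool_pos: [0.5529, -0.2246, 0.0874]
tool_rot: [-0.0, 0.98, 0.199, 0.0]
contact_force: [-4.2, 4.7, 6.0]
gripper_width: 0.153
```

```bash
python3 - <<'E'
from h import *
import cv2
s,R=st()
cv2.imwrite("pics/m3.png",cv2.resize(manip.grab_frame("scene")[175:255,210:310],(700,560),interpolation=2))
E
```

```text
t 4.125 pos [ 0.5529 -0.2246  0.0874] yaw 23.0 z [ 0.     0.001 -1.   ] q [-5.110e-01  1.170e-01  1.796e+00  1.000e-03  1.229e+00  6.580e-01] F [-4.17  4.67  5.98] M [ 0.695  0.46  -0.081] g 0.153
```

View pics/m3.png

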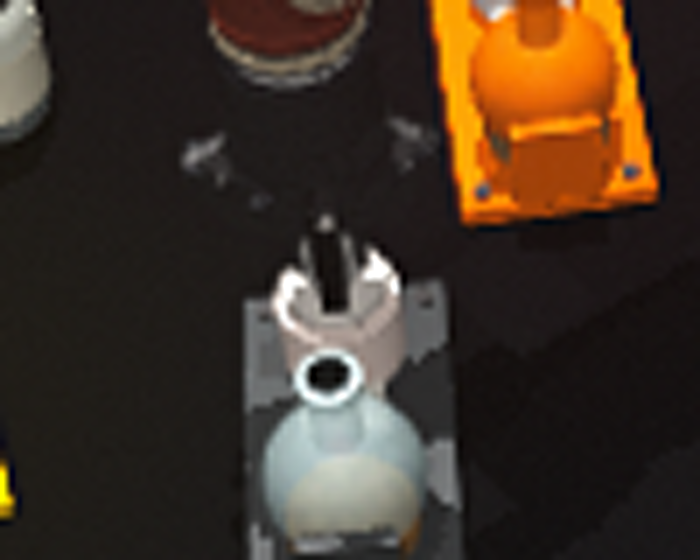

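The opening is 13 mm, so the bar is held. I'll ease the small preload, then test anticlockwise by 8° (−z turn of the tool).

Emit:
send_rows(
  steps=[
    [0,-0.001,-0.002,0,0,0],
    [0,0,0,0,0,-2],
    [0,0,0,0,0,-2],
    [0,0,0,0,0,-2],
    [0,0,0,0,0,-2],
    [0,0,0,0,0,0],
    [0,0,0,0,0,0],
  ],
)

```text
time: 5.05
tool_pos: [0.5526, -0.2241, 0.0876]
tool_rot: [-0.001, 0.964, 0.265, 0.001]
contact_force: [5.7, -1.3, -7.0]
gripper_width: 0.15
```

```bash
python3 -c "
from h import *
st()"
```

```text
t 5.05 pos [ 0.5526 -0.2241  0.0876] yaw 30.72 z [ 0.001  0.002 -1.   ] q [-0.511  0.115  1.797  0.003  1.229  0.522] F [ 5.71 -1.26 -6.99] M [ 0.204 -0.753 -1.641] g 0.15
```

The reaction moment is −1.64 N m against an expected friction of 0.12, so this way is the tight stop. I'll reverse.

Emit:
send_rows(
  steps=[
    [0,0,0.001,0,0,4],
    [0,0,0,0,0,4],
    [0,0,0,0,0,4],
    [0,0,0,0,0,4],
    [0,0,0,0,0,4],
    [0,0,0,0,0,0],
    [0,0,0,0,0,0],
  ],
)

```text
time: 5.92
tool_pos: [0.553, -0.2252, 0.0875]
tool_rot: [0.001, 0.995, 0.096, 0.001]
contact_force: [4.1, -3.8, -5.4]
gripper_width: 0.155
```

```bash
python3 -c "
from h import *
st()"
```

```text
t 5.925 pos [ 0.553  -0.2252  0.0875] yaw 11.07 z [ 0.002 -0.002 -1.   ] q [-5.110e-01  1.160e-01  1.797e+00 -1.000e-03  1.226e+00  8.670e-01] F [ 4.1  -3.82 -5.43] M [-0.475 -0.856 -0.105] g 0.155
```

The moment stays small, so it gives clockwise. I'll carry on to about 68° in total.

Emit:
send_rows(
  steps=[
    [0,0,0,0,0,8],
    [0,0,0,0,0,8],
    [0,0,0,0,0,8],
    [0,0,0,0,0,8],
    [0,0,0,0,0,0],
  ],
)

```text
time: 6.55
tool_pos: [0.5527, -0.2272, 0.0875]
tool_rot: [0.003, 0.983, -0.182, 0.001]
contact_force: [4.6, -9.0, -7.0]
gripper_width: 0.155
```

```bash
python3 -c "
from h import *
st()"
```

```text
t 6.55 pos [ 0.5527 -0.2272  0.0875] yaw -20.97 z [ 0.002 -0.006 -1.   ] q [-0.512  0.116  1.797 -0.005  1.225  1.426] F [ 4.57 -8.96 -7.02] M [-1.556 -0.634 -0.096] g 0.155
```

Emit:
send_rows(
  steps=[
    [0,0,0,0,0,8],
    [0,0,0,0,0,8],
    [0,0,0,0,0,8],
    [0,0,0,0,0,0],
    [0,0,0,0,0,0],
  ],
)

```text
time: 7.18
tool_pos: [0.5519, -0.2285, 0.0875]
tool_rot: [0.004, 0.924, -0.382, 0.001]
contact_force: [0.6, -13.1, -6.5]
gripper_width: 0.152
```

```bash
python3 - <<'E'
from h import *
import cv2
s,R=st()
cv2.imwrite("pics/m4.png",cv2.resize(manip.grab_frame("scene")[175:255,210:310],(700,560),interpolation=2))
E
```

```text
t 7.175 pos [ 0.5519 -0.2285  0.0875] yaw -44.93 z [-0.    -0.008 -1.   ] q [-0.514  0.116  1.797 -0.008  1.225  1.844] F [  0.57 -13.14  -6.48] M [-2.127 -0.148 -0.113] g 0.152
```

View pics/m4.png

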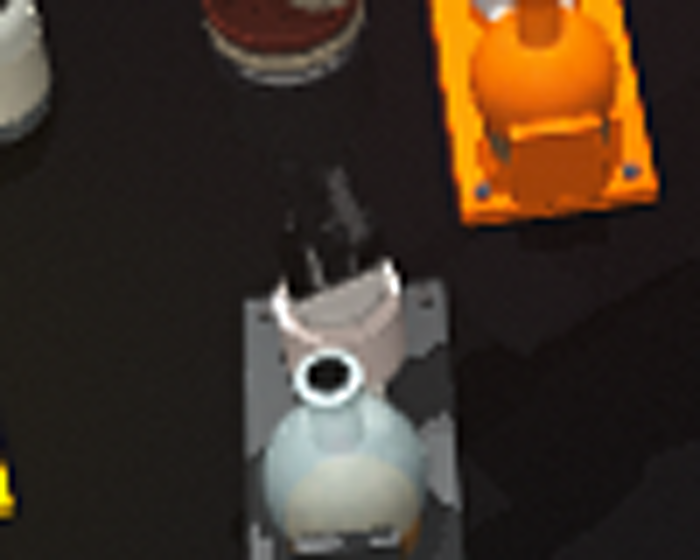

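In the picture the gripper has turned and the bar is across the jaws at about (330,275). I'll relieve the side load, open, and lift.

Emit:
send_rows(
  steps=[
    [0.0015,0.0015,0,0,0,0],
    [0,0,0,0,0,0],
  ],
)

```text
time: 7.48
tool_pos: [0.5519, -0.2287, 0.0876]
tool_rot: [0.002, 0.924, -0.382, 0.0]
contact_force: [0.5, -6.5, -3.4]
gripper_width: 0.153
```

Emit:
send_rows(
  steps=[
    [0,0,0,0,0,0],
    [0,0,0,0,0,0],
    [0,0,0,0,0,0],
    [0,0,0,0,0,0],
    [0,0,0,0,0,0],
  ],
  grip=0.5,
)

```text
time: 8.1
tool_pos: [0.5523, -0.2263, 0.0873]
tool_rot: [-0.0, 0.924, -0.383, -0.0]
contact_force: [0.2, -0.3, 0.1]
gripper_width: 0.5
```

Emit:
send_rows(
  steps=[
    [0,0,-0.02,0,0,0],
    [0,0,-0.03,0,0,0],
    [0,0,-0.04,0,0,0],
    [0,0,-0.05,0,0,0],
    [0,0,0,0,0,0],
  ],
)

```text
time: 8.72
tool_pos: [0.5551, -0.2279, 0.2355]
tool_rot: [0.001, 0.924, -0.383, 0.006]
contact_force: [0.8, -0.1, -0.4]
gripper_width: 0.499
```

```bash
python3 - <<'E'
from h import *
import cv2
s,R=st()
cv2.imwrite("pics/m5.png",cv2.resize(manip.grab_frame("scene")[175:255,210:310],(700,560),interpolation=2))
E
```

```text
t 8.725 pos [ 0.5551 -0.2279  0.2355] yaw -45.0 z [ 0.011 -0.006 -1.   ] q [-0.514 -0.016  1.676  0.     1.469  1.843] F [ 0.83 -0.06 -0.38] M [-0.002 -0.016  0.052] g 0.499
```

View pics/m5.png

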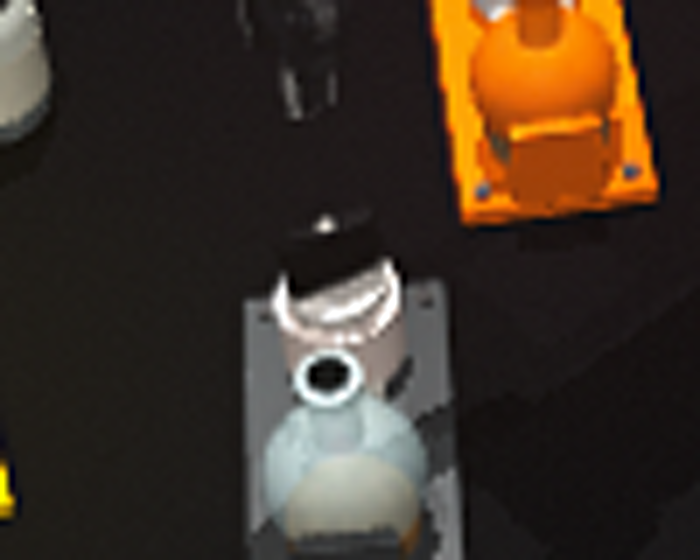

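The bar now stands crosswise at roughly (285,290)–(385,262), and the gripper is clear above it. I'll check the angle.

```bash
python3 - <<'E'
from h import *
import cv2
im0=cv2.imread("pics/m5.png");out=[]
for yaw in(-23,-43):
    im=im0[180:360,220:460].copy();a=np.radians(yaw);X=np.array([np.cos(a),np.sin(a)]);Y=np.array([-X[1],X[0]])
    for z,col in((.118,(0,255,0)),(.078,(0,0,255))):
        q=np.array([((pr("scene",[*(np.array([.551,-.225])+s*X*.026+t*Y*.007),z])+.5-[210,175])*7-[220,180]) for s,t in((1,1),(1,-1),(-1,-1),(-1,1))])
        cv2.polylines(im,[np.int32(q)],True,col,1)
    out.append(cv2.resize(im,None,fx=1.6,fy=1.6))
cv2.imwrite("pics/ov2.png",np.hstack(out))
cv2.imwrite("pics/full.png",manip.grab_frame("scene"))
E
```

```text
(no output)
```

View pics/ov2.png

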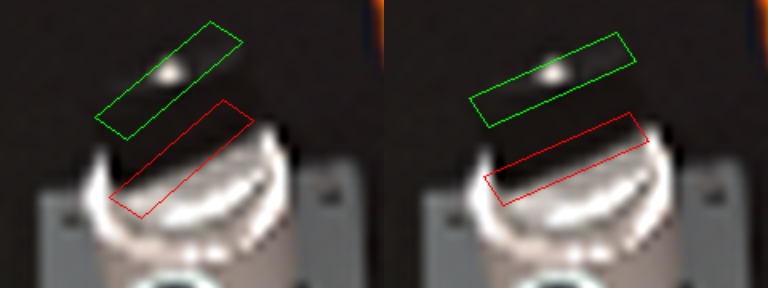

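View pics/full.png

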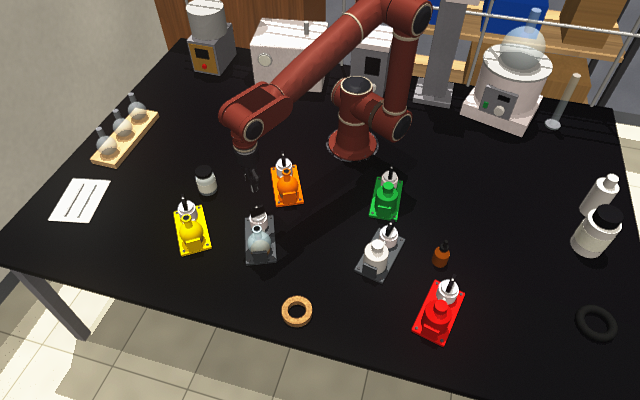

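The bar matches yaw about −43° (right overlay), a turn of about 66° clockwise and well past 46°. The rest of the scene is unchanged, with the bottle knob near (390,233) as before, and the gripper is clear.

```bash
python3 -c "
from plant import manip
print(manip.job_done())"
```

```text
the job is handed in; nothing more can be done
None
```

I loosened the flask clamp's knob by turning it about 66° clockwise, then let go, lifted the gripper clear and handed the job in at about 9 s.

- **Direction:** I tried anticlockwise first. It stopped against 1.6 N m, so the thread is reversed and I turned the other way, where it gave easily.
- **Knob angle:** after release, a model of the bar drawn over the picture matches a turn of about 66° (needed: at least 46°). The gripper itself turned 68° from the start, which agrees.
- **Clearance:** the gripper is about 12 cm above the knob, and the force reading is under 1 N, about what it reads in free air.
- **Bottle clamp:** I never went near it, and its knob looks unchanged in the last picture. I did not measure its angle.
- **Forces:** the side force on the tool reached about 13 N late in the turn, because the grasp was a few millimetres off the knob's axis. I eased it before letting go, and it stayed far below the limits.

No check failed or disagreed.

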